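# Crimp the clip on a lost-property tag and hang it in its gap on the rail

## Robot

A 6-joint arm with a two-finger parallel gripper is mounted at the origin on the work surface. World frame = base frame: x ahead of the robot, y to its left, z up, the work surface at z = 0. Lengths are in m, angles in degrees, forces in N, time in s.
With the tool pointing down it reaches from about 0.375 to 0.9 m from the base axis. Payload 3.1 kg.
Tool frame: the origin (TCP) lies on the centre line of the jaws, within the pads' length; the fingertips stand 25 mm ahead of it and the grasp point (between the pads) lies 6 mm ahead of it; z points along the fingers, y is the line along which they close (so a half turn about z gives the same grasp; the last joint's range is limited). The gripper opens to 87 mm and grips with 3 to 60 N. Pads are 19 mm wide; open, the fingers measure 117 mm over their backs; the gripper's body (75 mm by 190 mm) begins 51 mm behind the grasp point.
Start: joints at [64.601, 30.224, 82.088, -0, 67.689, -10.227], TCP at [0.164, 0.603, 0.248] pointing down, gripper open.
Joint ranges: [-176.69, 176.69], [-43.24, 126.21], [12.49, 139.97], [-82, 262], [0, 151.66], [-163.58, 163.58]. Speed limits (degrees/s): [159.86, 159.86, 180, 180, 180, 180].

## Interface

Orientations are given as a 3x3 rotation matrix whose columns are the frame's x, y, z axes.
In Python, from rig import bot, cams, models gives the robot as it stands. The module is installed in compiled form; this text tells all that it offers.
- The arm moves only by the shell command python3 -m handwheel 'ROWS' [OPENING]. ROWS is JSON, a list of rows, each a list of 6 numbers: the shift along the world's x, y, z each as a share of 1 m, from -1 to 1, then the turn, a rotation vector about the world's x, y, z each as a share of 2 rad, from -1 to 1. In form: [[dx, dy, dz, wx, wy, wz], ...]. A call has exactly 8 rows; each row is the pose to reach, as a shift and turn from the pose commanded when the call began; what a row does not reach only later rows make up. A row lasts 1/12 s, in which the tool goes at most 41.7 mm and 7.16 degrees, less where a joint would pass 70% of its speed; a pose out of reach is approached as far as the arm can. A call with a number of a shift or a turn outside -1 to 1 is refused whole. A call with a gripper value outside its range is refused whole. OPENING is the opening, from -1 (shut) to 1 (fully open), so that 0 is half open, set as the call begins (- or left out, the last holds). The fingers move at their own pace and stop on an object; the grip force is fixed at half the most. Time passes only in rows, so rows that repeat a pose let the fingers close, or fill a call up. It gives the time, the measured TCP pose, the force, the opening and the grip force at its end, in the units of the state.
- bot.read_state(): the state, without advancing time (a new reading comes with each control period).
- cams.capture(name): name is "side" or "top"; returns (picture, depth): 480x640x3 uint8, blue, green, red; 480x640 float32, m along the optical axis (not along the pixel's ray), 0 where there is no reading.
- cams.calibration(name): a dict with "mtx" (3x3 intrinsics, pixels), "R" (3x3) and "t" (3): a world point X has camera coordinates R X + t. Camera axes: x right, y down, z forward; pixel columns grow to the right and rows downward; lengths in m; the calibration is good to about 2 mm. A picture is of the moment at which its call begins. calibration takes no time and is no camera call.
- bot.hand_in(): hands the job in; it is judged then, once.
Trained networks look in the newest picture that a camera, given by its name, has taken for a name from the list of things; names that differ only in an ending like _2 or _b are one class to them, and where a whole thing is asked for, a point or a joint stands for the part that bears it (a point fixed in the world has none). Each returns a list of dicts, best first, with "conf" (0 to 1); they miss things now and then, are a little off and sometimes report something else, mostly with a low value. They report only what shows in the picture. A call takes as long as a camera call. They do not tell look-alikes from the thing itself.
- models.spot_in(query, camera): "position" ([column, row] in pixels, amid what is visible of it).
- models.tip_of(query, camera): "position" ([column, row] in pixels: a listed point, or the origin of a listed thing).
The state is a dict: "time_s": time; "joint_positions": joint angles; "qvel": joint speeds; "tau": joint torques, N m; "position": TCP position; "tcp_rot": TCP orientation; "force": force on the tool from outside, world axes, zero at the start; "moment": the same for the moment, N m; "opening": opening from 0.0 (shut) to 1.0 (fully open); "grasp_force": force on a finger pad.
Only numpy, scipy, OpenCV 4.12 (cv2) and the standard library are available. Lean on these libraries where they do the work, as an engineer would, in place of code of your own. Each camera call takes 0.05 s, during which the arm holds its last target. There are 200 camera calls.

## Task

The hook tag standing in the jaws of the bench crimper needs its steel clip squeezed: pull the crimper's sprung lever all the way down, hold it there for half a second, then ease it back up slowly to its top rest, taking two seconds or more and never letting it fly back. Then lift the tag out and hang it by its hook on the tag rail, in the gap in the middle of the hanging tags, straight and clear of its neighbours, without knocking those off or shoving them along, and leave everything else on the counter where it is.

Things in the scene. Friction and masses are not known exactly. Their poses are not given: they have to be found in the camera images.
- lever (a joint): Crimper lever, rad: 0 = at its top rest, 0.785 = fully down at its stop. A return spring always drives it up: it needs about 4 N at the grip to start and 13 N at the bottom, and flies home if let go. On the way back it must stay slower than 1.2 rad/s (0.22 m/s at the grip).
- lever_grip (a point): Middle of the lever's cross grip: level black round bar, 24 mm diameter, 126 mm long along press y, joining two flat steel arms 120 mm apart. It can be pushed down from above with shut fingers. It is 185 mm from the lever's axis, towards press -x: 50 degrees above level at rest, 5 degrees above level when fully down, so it moves down 126 mm and outward (press -x) 65 mm in an arc
- press: Bench clip crimper, fixed: grey cast base 190 x 150 mm, cheeks up to 86 mm high; origin on the counter under its middle, z up. The lever sticks out towards -x and turns about the level line through (-30, 0, 65) mm along y. Anvil block (70 mm high) at +x; the lever pushes a jaw 13 mm towards it. Jaw and guide ribs are 66 mm high: lift the tag's foot 75 mm to clear all
- throat (a point): Floor of the crimper's throat, 20 mm above the counter, where the middle of the tag's foot stands; the throat is 12 mm wide along press x and 84 mm along press y, open at the top.
- tag: The tag to crimp and hang: stiff grey plastic plate 8 mm thick (its y), 80 mm wide (x), body from z = 0 to 90 mm, 10 mm thick steel clip on the lowest 22 mm, square hook above, 154 mm high in all; about 100 g. Origin at the middle of its foot, z up. Starts upright in the crimper. Grip the crown from above by its ends (44 mm; firmly, and carry smoothly, or it swings) or faces (8 mm)
- tag_hook (a point): Underside of the tag's hook crown, 140 mm above its foot, on the centre line; it sits on the bar when hung. Stem x = -22 to -10 mm; crown x = -22 to 22, z = 140 to 154; lip x = 10 to 22, down to z = 118. The mouth is open to +x from z = 90 (body's top) to 118: the bar goes in there, then up between stem and lip (20 mm apart) into a bevelled seat that centres it
- rail: Tag rail, fixed: level steel bar 12 mm diameter, along the rail's y, its top 200 mm above the counter, 300 mm between two end posts on a flat foot 110 x 330 x 10 mm; origin on the counter under the bar's middle. The tags hanging on it stand out 40 mm either side of the bar and reach 215 mm up.
- rail_top (a point): Top of the rail's bar at mid length; axes as the rail's: y along the bar.
- tag_left: Hanging tag like tag, on the +y side of the gap (about 76 mm from the middle of tag_left to that of tag_right; the new tag goes midway); its foot hangs 60 mm above the counter, its plate square to the bar, its hook open to the rail's +x.
- tag_far_left: Hanging tag like tag, next beyond tag_left; its foot hangs 60 mm above the counter, its plate square to the bar, its hook open to the rail's +x.
- tag_right: Hanging tag like tag, on the -y side of the gap; its foot hangs 60 mm above the counter, its plate square to the bar, its hook open to the rail's +x.
- tag_far_right: Hanging tag like tag, next beyond tag_right; its foot hangs 60 mm above the counter, its plate square to the bar, its hook open to the rail's +x.
- tag_left_hook (a point): tag_left: underside of its hook's crown, on the centre line, 140 mm above the tag's foot; it rests on the rail when hung
- tag_far_left_hook (a point): tag_far_left: underside of its hook's crown, on the centre line, 140 mm above the tag's foot; it rests on the rail when hung
- tag_right_hook (a point): tag_right: underside of its hook's crown, on the centre line, 140 mm above the tag's foot; it rests on the rail when hung
- tag_far_right_hook (a point): tag_far_right: underside of its hook's crown, on the centre line, 140 mm above the tag's foot; it rests on the rail when hung
- stapler: Bystander: black stapler, 150 x 36 x 55 mm, lying; origin under its middle.
- phone: Bystander: phone lying flat, 148 x 72 x 8 mm.
- glasses_case: Bystander: grey glasses case, 160 x 62 x 40 mm.
- pen_pot: Bystander: dark pot 84 mm wide, 100 mm high, pens up to 155 mm.
- umbrella: Bystander: folded compact umbrella lying, 250 mm long along its x, 52 mm thick.
- vent_cover: Bystander: round metal vent cover lying flat, 160 mm diameter, 12 mm thick.
Things that resemble listed ones, but are neither listed nor needed, are in the scene too. Leave any pink look-alike of the tag_far_right alone.

How it is judged (in metres and radians):
On the way, in this order (a step that is already met when the one before it is completed fails the run):
1. the lever pulled fully down (0.74 rad or more) with the tag standing in the throat (value of joint lever above 0.74 rad and distance between tag and throat below 0.012 m), for 0.3 s.
2. the lever eased back to its top rest (under 0.03 rad), the tag still in the throat (value of joint lever below 0.03 rad and distance between tag and throat below 0.012 m), for 0.2 s.
At the end, for the whole second after the job is handed in: Tag hung on the bar by its crown (6 mm in height, 11 mm across), 14 mm or more from each neighbour's middle and touching neither, upright within 0.15 rad, square to the bar within 0.4 rad, at rest; the four hanging tags at rest, hooks within 12 mm of their start; lever home (under 0.03 rad) (x of tag_hook in the frame of rail_top between -0.011 and 0.011 m and z of tag_hook in the frame of rail_top between -0.006 and 0.006 m and y of tag_hook in the frame of tag_left below -0.014 m and y of tag_hook in the frame of tag_right above 0.014 m and angle between tag's own z axis and vertical below 0.15 rad and angle between the y axis of tag and the y axis of rail, either way round below 0.4 rad and contact force between tag and rail above 0.3 N and linear speed of each of tag, tag_left, tag_far_left, tag_right, tag_far_right below 0.03 m/s and value of joint lever below 0.03 rad and distance of each of tag_left_hook, tag_far_left_hook, tag_right_hook, tag_far_right_hook from where it was at the start of the episode below 0.012 m and contact force between tag and tag_left below 0.02 N and contact force between tag and tag_right below 0.02 N).
It fails at once if the lever flies back (faster than 1.2 rad/s on the way up) (velocity of joint lever below -1.2 rad/s).
It fails at once if a hanging tag is knocked off or shoved along the rail (its hook moves over 30 mm) (distance of any of tag_left_hook, tag_far_left_hook, tag_right_hook, tag_far_right_hook from where it was at the start of the episode above 0.03 m).
It fails at once if another thing on the counter is pushed over 30 mm (distance of any of stapler, phone, glasses_case, pen_pot, umbrella, vent_cover from where it was at the start of the episode above 0.03 m).
It also fails if it takes over 67 s, if anything falls off the work surface, if the arm or the gripper's body presses on something with over 40 N, if the wrist force passes 120 N, or if a joint passes its speed limit or range.

## Working session

There is one attempt and no reset: what is moved stays moved. The work goes in short steps, Python scripts to look and compute and a shell command to move; the robot and the scene stay as the last step left them, time stands still between calls to the robot, and variables do not carry over. Pictures are saved under pics/ and viewed, at most 10 in all, crops included, and the job is handed in when it is done.

```bash
mkdir -p pics; cat > h.py <<'E'
import numpy as np, cv2
from rig import bot, cams, models
def cal(n):
    c=cams.calibration(n); return np.array(c["mtx"]),np.array(c["R"]),np.array(c["t"]).ravel()
def px2w(n,p,d):
    K,R,t=cal(n); return R.T@(np.linalg.inv(K)@np.array([p[0],p[1],1.])*d-t)
def w2px(n,X):
    K,R,t=cal(n); c=K@(R@np.array(X)+t); return c[:2]/c[2]
def ray(n,p):
    K,R,t=cal(n); return -R.T@t, R.T@np.linalg.inv(K)@np.array([p[0],p[1],1.])
def atz(n,p,z):
    o,d=ray(n,p); return o+d*(z-o[2])/d[2]
def tri(p,q):
    A=[];b=[]
    for n,x in (("top",p),("side",q)):
        o,d=ray(n,x); d=d/np.linalg.norm(d); M=np.eye(3)-np.outer(d,d); A.append(M); b.append(M@o)
    return np.linalg.lstsq(np.vstack(A),np.hstack(b),rcond=None)[0]
E
python3 - <<'E'
from h import *
np.set_printoptions(precision=4,suppress=True)
for n in ("top","side"):
    im,d=cams.capture(n); cv2.imwrite(f"pics/{n}1.png",im); np.save(f"{n}_d.npy",d)
    K,R,t=cal(n); print(n,-R.T@t,R[2])
    for q in ("lever_grip","tag","tag_hook","throat","press","rail","rail_top","tag_left_hook","tag_right_hook","tag_far_left_hook","tag_far_right_hook"):
        print(q,[(np.round(r["position"],1).tolist(),round(r["conf"],2)) for r in models.tip_of(q,n)][:5])
s=bot.read_state(); print(s["time_s"],s["position"],s["tcp_rot"],s["force"])
E
```

```text
top [0.4481 0.0499 1.0916] [ 0.1613  0.0067 -0.9869]
lever_grip [([503.9, 300.0], 0.65), ([344.5, 203.5], 0.59)]
tag [([396.1, 280.0], 0.83)]
tag_hook [([341.3, 204.4], 0.7), ([406.6, 272.1], 0.6), ([222.1, 242.0], 0.39)]
throat [([396.1, 274.9], 0.92)]
press [([406.5, 286.2], 0.57), ([212.5, 236.8], 0.54)]
rail [([230.7, 251.0], 0.78), ([407.1, 269.6], 0.65), ([184.6, 246.4], 0.39), ([395.5, 277.9], 0.25)]
rail_top []
tag_left_hook [([183.2, 239.4], 0.78)]
tag_right_hook [([222.3, 243.4], 0.91)]
tag_far_left_hook [([166.7, 238.4], 0.93)]
tag_far_right_hook [([237.2, 241.7], 0.96), ([248.5, 182.3], 0.93), ([358.0, 124.8], 0.87), ([319.8, 334.3], 0.38)]
side [-0.0698 -0.7592  0.8907] [ 0.5255  0.6209 -0.5817]
lever_grip [([403.1, 341.7], 0.75)]
tag [([349.1, 349.0], 0.59), ([257.4, 247.2], 0.59)]
tag_hook [([349.6, 295.5], 0.61), ([255.9, 192.6], 0.19)]
throat [([281.4, 385.7], 0.24)]
press [([357.8, 370.3], 0.9), ([348.6, 349.3], 0.21)]
rail [([256.2, 258.7], 0.7), ([240.4, 228.4], 0.68)]
rail_top [([247.5, 185.1], 0.63), ([253.9, 245.2], 0.5)]
tag_left_hook [([232.3, 174.6], 0.94), ([451.8, 325.1], 0.44)]
tag_right_hook [([253.5, 190.8], 0.72), ([249.7, 348.5], 0.34)]
tag_far_left_hook [([225.4, 172.5], 0.7), ([207.5, 305.7], 0.46)]
tag_far_right_hook [([259.9, 198.6], 0.84), ([428.4, 220.6], 0.81), ([312.2, 199.7], 0.76), ([248.9, 187.4], 0.33), ([280.9, 383.7], 0.24)]
1.2 [0.1635 0.6032 0.2475] [[-0.9652  0.2617 -0.    ]
 [ 0.2617  0.9652 -0.    ]
 [-0.     -0.     -1.    ]] [-0.3228  1.1182 -0.0636]
```

View pics/top1.png

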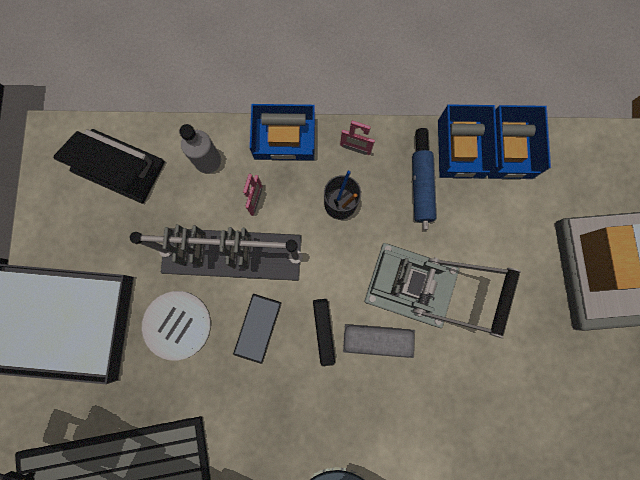

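View pics/side1.png

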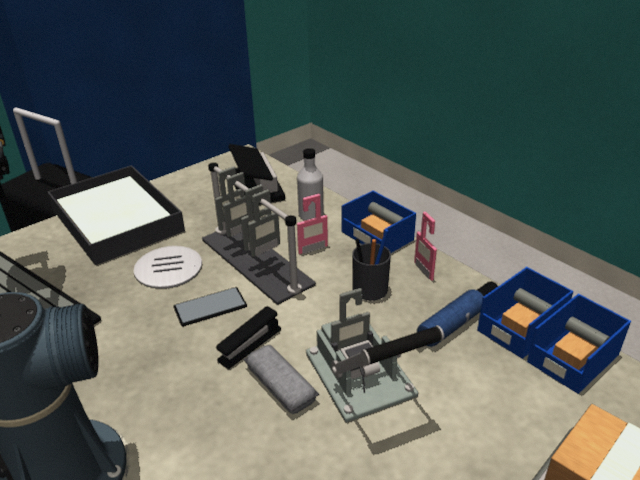

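The top view shows the crimper at (408,285) with its lever grip on the right (506,300). The rail runs from (136,238) to (291,246), with the gap between tags at about (203,241). The tag in the crimper has its crown near (400,270). Next I'll fit the geometry from the depth data.

```bash
cat > cloud.py <<'E'
from h import *
def cloud(n,d):
    K,R,t=cal(n); v,u=np.mgrid[0:480,0:640]; ok=d>0
    P=np.stack([u,v,np.ones_like(u)],-1).reshape(-1,3)@np.linalg.inv(K).T*d.reshape(-1,1)
    W=((P-t)@R).reshape(480,640,3); W[~ok]=np.nan; return W
E
python3 - <<'E'
from cloud import *
np.set_printoptions(precision=4,suppress=True)
C={n:cloud(n,np.load(f"{n}_d.npy")) for n in("top","side")}
for n in C:
    W=C[n]; print(n,"table z",np.nanmedian(W[...,2]))
def box(n,u0,v0,u1,v1,z0,z1,name):
    W=C[n][v0:v1,u0:u1].reshape(-1,3); W=W[(W[:,2]>z0)&(W[:,2]<z1)]
    if len(W)<5: print(name,n,len(W));return
    m=W.mean(0); e,V=np.linalg.eigh(np.cov(W[:,:2].T)); a=V[:,1]; s=(W[:,:2]-m[:2])@a
    print(name,n,len(W),"mean",m,"axis",a,"ang",np.degrees(np.arctan2(a[1],a[0])),"ext",s.min(),s.max(),"mid",m[:2]+a*(s.min()+s.max())/2,"z95",np.percentile(W[:,2],95))
box("top",485,255,525,345,.17,.23,"grip")
box("side",335,320,450,380,.195,.23,"grip")
box("top",380,250,425,300,.155,.19,"crown")
box("side",330,280,372,320,.155,.19,"crown")
box("top",145,225,285,260,.185,.202,"bar")
box("side",205,160,300,230,.185,.202,"bar")
for nm,u in (("fl",166),("l",183),("r",225),("fr",241)):
    box("top",u-10,222,u+9,270,.204,.225,nm)
# anchors from nets
t={"tag":[(396.1,280),(349.1,349.0)],"hook":[(406.6,272.1),(349.6,295.5)],"lh":[(183.2,239.4),(232.3,174.6)],"rh":[(222.3,243.4),(253.5,190.8)],"fl":[(166.7,238.4),(225.4,172.5)],"fr":[(237.2,241.7),(259.9,198.6)],"grip":[(503.9,300),(403.1,341.7)]}
for k,(p,q) in t.items(): print(k,tri(p,q))
a=cv2.imread("pics/top1.png"); b=cv2.imread("pics/side1.png")
m=np.vstack([np.hstack([cv2.resize(a[230:350,355:530],(400,300),interpolation=2),cv2.resize(a[200:305,120:310],(400,300),interpolation=2)]),np.hstack([cv2.resize(b[270:430,290:460],(400,300),interpolation=2),cv2.resize(b[150:310,190:360],(400,300),interpolation=2)])])
cv2.imwrite("pics/m1.png",m)
E
```

```text
top table z 0.0005032580897540444
side table z 0.0002803154141860932
grip top 1074 mean [ 0.4785 -0.3048  0.213 ] axis [-0.9677  0.2522] ang 165.39102228776198 ext -0.06334263897752665 0.07011640169010552 mid [ 0.4752 -0.304 ] z95 0.2205980057385737
grip side 1313 mean [ 0.4692 -0.3106  0.2126] axis [-0.949   0.3152] ang 161.62812016242438 ext -0.07180958904672448 0.06347231988693455 mid [ 0.4731 -0.3119] z95 0.21871574147140505
crown top 110 mean [ 0.5307 -0.1289  0.171 ] axis [-0.9546  0.298 ] ang 162.6623296400376 ext -0.022087585047788 0.021011242652346045 mid [ 0.5312 -0.129 ] z95 0.17593210282471997
crown side 215 mean [ 0.5295 -0.1301  0.1667] axis [-0.9434  0.3318] ang 160.62234179323957 ext -0.023509208566631894 0.020594608609293987 mid [ 0.5309 -0.1305] z95 0.174324032558171
bar top 801 mean [0.5849 0.2568 0.198 ] axis [0.0359 0.9994] ang 87.9428469924478 ext -0.13948291423885278 0.13903458570851826 mid [0.5849 0.2565] z95 0.20145834320313058
bar side 729 mean [0.581  0.2432 0.1961] axis [0.0309 0.9995] ang 88.22814141620734 ext -0.15092695876262016 0.18218007786878815 mid 
[... 233 characters left out ...]
872 0.312  0.2128] axis [-0.9991  0.0421] ang 177.5869760533865 ext -0.021941322360183053 0.021089917783803706 mid [0.5876 0.312 ] z95 0.2163117083488859
r top 109 mean [0.5842 0.2368 0.213 ] axis [-0.9993  0.0383] ang 177.80680675946675 ext -0.021953589277735133 0.021134225668704765 mid [0.5846 0.2368] z95 0.21686680793664936
fr top 106 mean [0.5829 0.2087 0.2132] axis [-0.9994  0.0337] ang 178.06760265138777 ext -0.022137682212844373 0.020874515652973248 mid [0.5835 0.2087] z95 0.21669198557369415
tag [ 0.5268 -0.1318  0.0325]
hook [ 0.5316 -0.1295  0.1639]
lh [0.584  0.3141 0.2152]
rh [0.5818 0.2373 0.2063]
fl [0.5874 0.3496 0.205 ]
fr [0.5839 0.2117 0.1972]
grip [ 0.4778 -0.3062  0.2097]
```

View pics/m1.png

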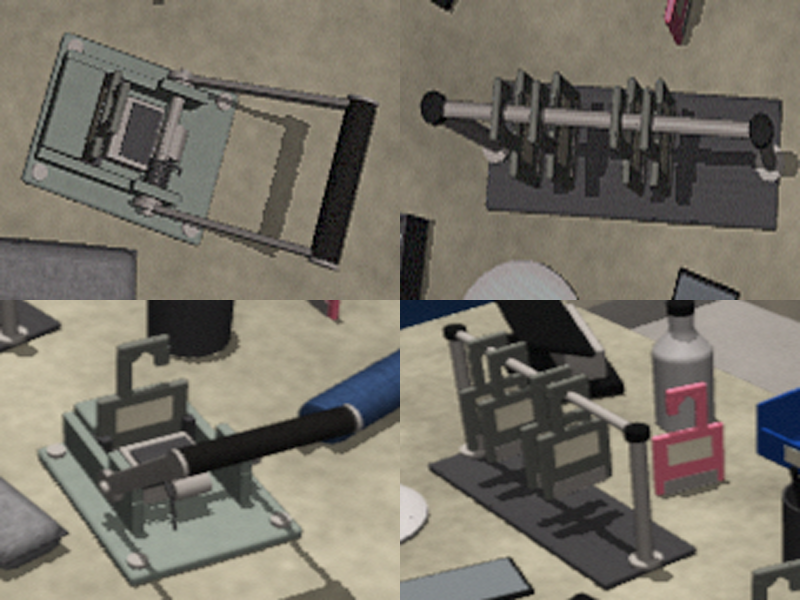

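The montage shows the tag upright in the throat with its mouth open towards world +x, like the hanging tags, and the lever at rest. I have the positions I need:

| Item | Position or direction |
|---|---|
| Grip middle | (0.4745, -0.307) |
| Press x axis | 73° |
| Crown | (0.531, -0.1295) |
| Rail gap | about (0.586, 0.2745) |

I'll go above the grip now.

```bash
python3 -m handwheel '[[0.0275,-0.025,0.01375,0,0,0],[0.055,-0.05,0.0275,0,0,0],[0.0825,-0.075,0.04125,0,0,0],[0.11,-0.1,0.055,0,0,0],[0.1375,-0.125,0.06875,0,0,0],[0.165,-0.15,0.0825,0,0,0],[0.1925,-0.175,0.09625,0,0,0],[0.22,-0.2,0.11,0,0,0]]' -0.68 && python3 -m handwheel '[[0.01,-0.0375,0,0,0,0],[0.02,-0.075,0,0,0,0],[0.03,-0.1125,0,0,0,0],[0.04,-0.15,0,0,0,0],[0.05,-0.1875,0,0,0,0],[0.06,-0.225,0,0,0,0],[0.07,-0.2625,0,0,0,0],[0.08,-0.3,0,0,0,0]]' && python3 -m handwheel '[[0.00125,-0.0375,0,0,0,0],[0.0025,-0.075,0,0,0,0],[0.00375,-0.1125,0,0,0,0],[0.005,-0.15,0,0,0,0],[0.00625,-0.1875,0,0,0,0],[0.0075,-0.225,0,0,0,0],[0.00875,-0.2625,0,0,0,0],[0.01,-0.3,0,0,0,0]]' && python3 -m handwheel '[[0.00025,-0.025,-0.01,0,0,-0.004],[0.0005,-0.05,-0.02,0,0,-0.008],[0.00075,-0.07,-0.03,0,0,-0.012],[0.001,-0.085,-0.04,0,0,-0.0157],[0.001,-0.095,-0.045,0,0,-0.0157],[0.001,-0.1,-0.05,0,0,-0.0157],[0.001,-0.1,-0.05,0,0,-0.0157],[0.001,-0.1,-0.05,0,0,-0.0157]]'
python3 - <<'E'
from h import *
np.set_printoptions(precision=4,suppress=True)
s=bot.read_state(); print(s["time_s"],s["position"],s["tcp_rot"],s["force"],s["opening"])
im,d=cams.capture("side"); cv2.imwrite("pics/side2.png",im[130:430,250:650].repeat(2,0).repeat(2,1))
print(w2px("side",s["position"]-np.array([0,0,.025])),w2px("side",[.4745,-.307,.2187]))
E
```

```text
time_s: 1.87
position: [0.3845, 0.4018, 0.3584]
tcp_rot: [[-0.965, 0.262, 0.0], [0.262, 0.965, 0.0], [-0.0, 0.0, -1.0]]
force: [0.6, 1.0, 0.2]
opening: 0.477
grasp_force: 0.0
time_s: 2.53
position: [0.4636, 0.1014, 0.3579]
tcp_rot: [[-0.965, 0.262, 0.001], [0.262, 0.965, 0.0], [-0.001, 0.0, -1.0]]
force: [0.6, -0.2, 0.5]
opening: 0.162
grasp_force: 0.0
time_s: 3.2
position: [0.4732, -0.1987, 0.3578]
tcp_rot: [[-0.965, 0.262, 0.001], [0.262, 0.965, -0.0], [-0.001, -0.0, -1.0]]
force: [0.9, 0.1, -0.8]
opening: 0.16
grasp_force: 0.0
time_s: 3.87
position: [0.4745, -0.296, 0.3075]
tcp_rot: [[-0.957, 0.291, -0.0], [0.291, 0.957, 0.001], [0.001, 0.001, -1.0]]
force: [-0.4, -0.6, 0.6]
opening: 0.16
grasp_force: 0.0
3.8667 [ 0.4745 -0.296   0.3075] [[-0.9566  0.2914 -0.0004]
 [ 0.2914  0.9566  0.001 ]
 [ 0.0006  0.0008 -1.    ]] [-0.4139 -0.5739  0.5838] 0.16042330281199704
[399.7464 303.7064] [402.6544 338.6212]
```

View pics/side2.png

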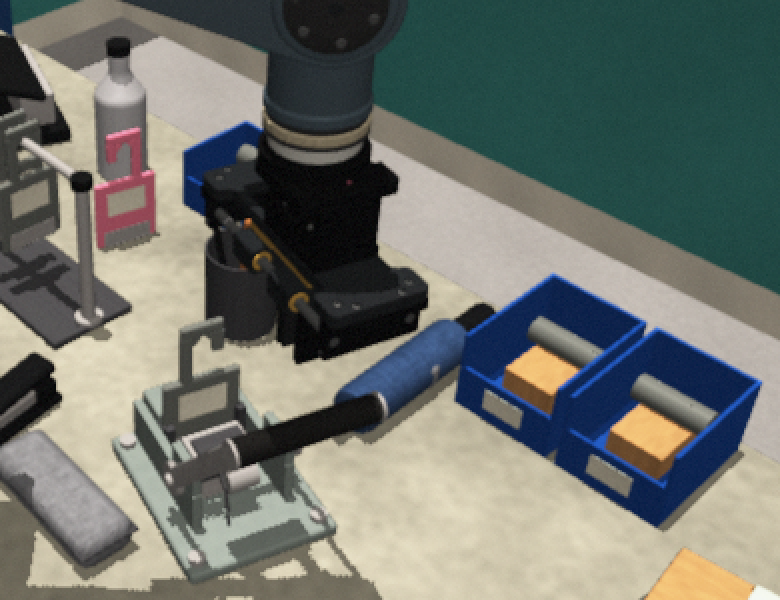

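Fingertips sit above the grip's middle, at about crop (305,350) with the grip at (305,425), and nothing is in the way. Next I'll touch the bar.

```bash
python3 -m handwheel '[[0,-0.003,-0.012,0,0,0],[0,-0.006,-0.024,0,0,0],[0,-0.01,-0.036,0,0,0],[0,-0.01,-0.048,0,0,0],[0,-0.01,-0.056,0,0,0],[0,-0.01,-0.06,0,0,0],[0,-0.01,-0.06,0,0,0],[0,-0.01,-0.06,0,0,0]]' && python3 -m handwheel '[[0,0,-0.001,0,0,0],[0,0,-0.002,0,0,0],[0,0,-0.003,0,0,0],[0,0,-0.004,0,0,0],[0,0,-0.005,0,0,0],[0,0,-0.006,0,0,0],[0,0,-0.006,0,0,0],[0,0,-0.006,0,0,0]]'
```

```text
time_s: 4.58
position: [0.4749, -0.3065, 0.2481]
tcp_rot: [[-0.957, 0.291, 0.001], [0.291, 0.957, -0.0], [-0.001, -0.0, -1.0]]
force: [-0.2, -0.7, -0.2]
opening: 0.158
grasp_force: 0.0
time_s: 5.25
position: [0.4746, -0.307, 0.242]
tcp_rot: [[-0.956, 0.292, 0.0], [0.292, 0.956, -0.001], [-0.001, -0.0, -1.0]]
force: [0.1, -0.4, 4.2]
opening: 0.162
grasp_force: 1.6
```

```bash
python3 -m handwheel '[[-0.002,-0.0065,-0.006,0,0,0],[-0.0039,-0.0127,-0.0123,0,0,0],[-0.0057,-0.0186,-0.019,0,0,0],[-0.0074,-0.0243,-0.0259,0,0,0],[-0.009,-0.0295,-0.0331,0,0,0],[-0.0105,-0.0344,-0.0406,0,0,0],[-0.0119,-0.039,-0.0484,0,0,0],[-0.0132,-0.0432,-0.0563,0,0,0]]'
```

```text
time_s: 5.92
position: [0.4615, -0.3517, 0.1867]
tcp_rot: [[-0.957, 0.292, 0.001], [0.292, 0.957, -0.003], [-0.002, -0.003, -1.0]]
force: [-2.3, -1.0, 10.7]
opening: 0.162
grasp_force: 4.3
```

```bash
python3 -m handwheel '[[-0.0012,-0.0038,-0.0081,0,0,0],[-0.0022,-0.0073,-0.0165,0,0,0],[-0.0031,-0.0102,-0.025,0,0,0],[-0.0039,-0.0129,-0.0337,0,0,0],[-0.0046,-0.0151,-0.0424,0,0,0],[-0.0052,-0.0169,-0.0513,0,0,0],[-0.0056,-0.0184,-0.0603,0,0,0],[-0.0059,-0.0193,-0.0693,0,0,0]]' && python3 -m handwheel '[[0,0,-0.001,0,0,0],[0,0,-0.002,0,0,0],[0,0,-0.003,0,0,0],[0,0,-0.003,0,0,0],[0,0,-0.003,0,0,0],[0,0,-0.003,0,0,0],[0,0,-0.003,0,0,0],[0,0,-0.003,0,0,0]]'
```

```text
time_s: 6.58
position: [0.4561, -0.3716, 0.1179]
tcp_rot: [[-0.957, 0.292, 0.002], [0.292, 0.957, -0.005], [-0.004, -0.004, -1.0]]
force: [-2.6, -1.1, 13.6]
opening: 0.161
grasp_force: 5.6
time_s: 7.25
position: [0.4562, -0.3714, 0.1158]
tcp_rot: [[-0.957, 0.291, 0.002], [0.291, 0.957, -0.005], [-0.004, -0.004, -1.0]]
force: [-2.7, -1.2, 15.7]
opening: 0.159
grasp_force: 6.2
```

```bash
python3 -m handwheel '[[0,0,-0.001,0,0,0],[0,0,-0.002,0,0,0],[0,0,-0.003,0,0,0],[0,0,-0.003,0,0,0],[0,0,-0.003,0,0,0],[0,0,-0.003,0,0,0],[0,0,-0.003,0,0,0],[0,0,-0.003,0,0,0]]'
python3 - <<'E'
from cloud import *
np.set_printoptions(precision=4,suppress=True)
im,d=cams.capture("side"); cv2.imwrite("pics/side3.png",im[130:430,250:650].repeat(2,0).repeat(2,1))
W=cloud("side",d)[270:330,320:380].reshape(-1,3); W=W[(W[:,2]>.155)&(W[:,2]<.19)]; print(len(W),W.mean(0))
E
```

```text
time_s: 7.92
position: [0.4562, -0.3716, 0.115]
tcp_rot: [[-0.957, 0.291, 0.003], [0.291, 0.957, -0.006], [-0.004, -0.005, -1.0]]
force: [-6.6, 1.1, 29.4]
opening: 0.159
grasp_force: 11.9
214 [ 0.53   -0.1295  0.1665]
```

View pics/side3.png

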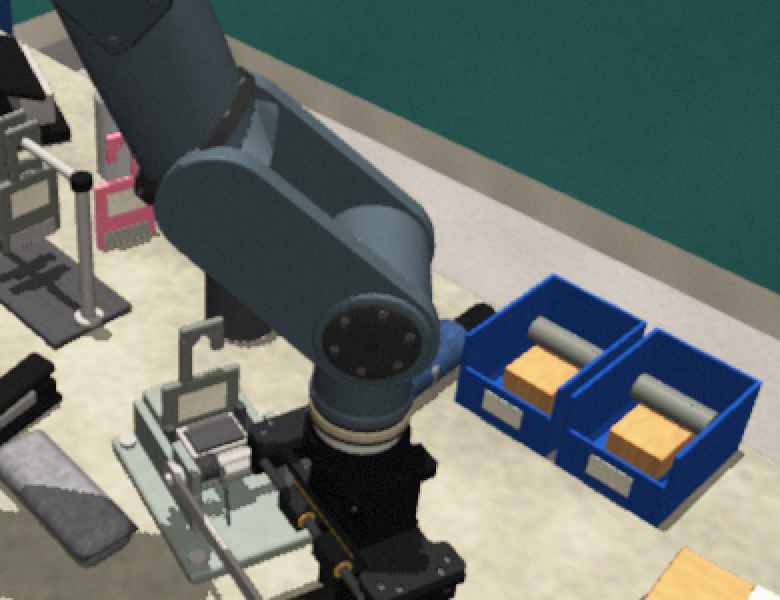

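The picture shows the lever down on its stop (force jumped to 29 N) and the tag still standing with its crown at (205,330). The hold is done, so I'll ease it back up.

```bash
python3 -m handwheel '[[0,0,0.0007,0,0,0],[0,0,0.0014,0,0,0],[0,0,0.0021,0,0,0],[0,0,0.0028,0,0,0],[0,0,0.0035,0,0,0],[0,0,0.0042,0,0,0],[0,0,0.0046,0,0,0],[0,0,0.005,0,0,0]]' && python3 -m handwheel '[[0.0002,0.0005,0.0045,0,0,0],[0.0003,0.0009,0.009,0,0,0],[0.0005,0.0017,0.0135,0,0,0],[0.0007,0.0024,0.018,0,0,0],[0.001,0.0033,0.0225,0,0,0],[0.0013,0.0042,0.0269,0,0,0],[0.0017,0.0053,0.0313,0,0,0],[0.002,0.0064,0.0356,0,0,0]]'
```

```text
time_s: 8.63
position: [0.4562, -0.3712, 0.1174]
tcp_rot: [[-0.957, 0.292, 0.002], [0.292, 0.957, -0.004], [-0.004, -0.003, -1.0]]
force: [-2.1, 0.5, 12.3]
opening: 0.16
grasp_force: 5.3
time_s: 9.3
position: [0.4587, -0.3636, 0.1526]
tcp_rot: [[-0.956, 0.292, 0.003], [0.292, 0.956, -0.003], [-0.004, -0.001, -1.0]]
force: [1.0, 1.3, 10.4]
opening: 0.159
grasp_force: 4.2
```

```bash
python3 -m handwheel '[[0.0004,0.0014,0.0044,0,0,0],[0.0008,0.0027,0.0087,0,0,0],[0.0013,0.0042,0.013,0,0,0],[0.0017,0.0056,0.0172,0,0,0],[0.0022,0.0074,0.0214,0,0,0],[0.0027,0.0091,0.0256,0,0,0],[0.0033,0.011,0.0297,0,0,0],[0.0039,0.0129,0.0337,0,0,0]]' && python3 -m handwheel '[[0.0007,0.0021,0.004,0,0,0],[0.0013,0.0042,0.0079,0,0,0],[0.002,0.0065,0.0118,0,0,0],[0.0027,0.0088,0.0157,0,0,0],[0.0035,0.0113,0.0195,0,0,0],[0.0042,0.0137,0.0232,0,0,0],[0.005,0.0163,0.0268,0,0,0],[0.0058,0.0189,0.0304,0,0,0]]'
```

```text
time_s: 9.97
position: [0.4628, -0.3507, 0.186]
tcp_rot: [[-0.956, 0.292, 0.004], [0.292, 0.956, -0.002], [-0.004, -0.001, -1.0]]
force: [1.3, 1.2, 8.4]
opening: 0.162
grasp_force: 3.2
time_s: 10.63
position: [0.4685, -0.3318, 0.2161]
tcp_rot: [[-0.956, 0.292, 0.004], [0.292, 0.956, -0.002], [-0.004, -0.001, -1.0]]
force: [0.9, 1.1, 6.3]
opening: 0.16
grasp_force: 2.7
```

```bash
python3 -m handwheel '[[0.0009,0.0029,0.0035,0,0,0],[0.0017,0.0057,0.0069,0,0,0],[0.0026,0.0087,0.0103,0,0,0],[0.0035,0.0116,0.0136,0,0,0],[0.0045,0.0147,0.0168,0,0,0],[0.0054,0.0178,0.0199,0,0,0],[0.0064,0.0211,0.0229,0,0,0],[0.0074,0.0243,0.0259,0,0,0]]'
```

```text
time_s: 11.3
position: [0.4759, -0.3075, 0.2419]
tcp_rot: [[-0.956, 0.292, 0.004], [0.292, 0.956, -0.003], [-0.004, -0.001, -1.0]]
force: [0.9, -0.0, 4.6]
opening: 0.157
grasp_force: 1.9
```

```bash
python3 -m handwheel '[[0,0,0.001,0,0,0],[0,0,0.002,0,0,0],[0,0,0.003,0,0,0],[0,0,0.004,0,0,0],[0,0,0.005,0,0,0],[0,0,0.006,0,0,0],[0,0,0.008,0,0,0],[0,0,0.01,0,0,0]]' && python3 -m handwheel '[[0,0,0.005,0,0,0],[0,0,0.012,0,0,0],[0,0,0.022,0,0,0],[0,0,0.034,0,0,0],[0,0,0.046,0,0,0],[0,0,0.058,0,0,0],[0,0,0.065,0,0,0],[0,0,0.068,0,0,0]]'
python3 - <<'E'
from cloud import *
np.set_printoptions(precision=4,suppress=True)
s=bot.read_state(); print(s["position"],s["joint_positions"])
def fit(W,z0,z1,nm):
    W=W.reshape(-1,3); W=W[(W[:,2]>z0)&(W[:,2]<z1)]; m=W.mean(0); e,V=np.linalg.eigh(np.cov(W[:,:2].T)); a=V[:,1]; q=(W[:,:2]-m[:2])@a
    print(nm,len(W),m,np.degrees(np.arctan2(a[1],a[0])),m[:2]+a*(q.min()+q.max())/2,np.ptp(q))
for n,c,g in (("side",(330,280,372,320),(335,320,450,380)),("top",(380,250,425,300),(485,255,525,345))):
    im,d=cams.capture(n); W=cloud(n,d)
    fit(W[c[1]:c[3],c[0]:c[2]],.155,.19,n+" crown"); fit(W[g[1]:g[3],g[0]:g[2]],.195,.223,n+" grip")
    cv2.imwrite(f"pics/{n}4.png",im)
E
```

```text
time_s: 11.97
position: [0.4744, -0.3068, 0.2505]
tcp_rot: [[-0.956, 0.292, -0.0], [0.292, 0.956, 0.0], [0.001, 0.0, -1.0]]
force: [0.2, -0.1, 0.7]
opening: 0.162
grasp_force: 0.0
time_s: 12.63
position: [0.4751, -0.3073, 0.3207]
tcp_rot: [[-0.956, 0.292, 0.003], [0.292, 0.956, -0.003], [-0.003, -0.002, -1.0]]
force: [1.1, 0.0, -0.8]
opening: 0.157
grasp_force: 0.0
[ 0.4751 -0.3073  0.3207] [ -44.2076   21.0674   85.6144    0.0021   73.1103 -117.2411]
side crown 217 [ 0.5303 -0.1294  0.1663] 162.22218644558208 [ 0.5308 -0.1296] 0.0446805139736564
side grip 1311 [ 0.4692 -0.3106  0.2126] 161.61249523254062 [ 0.473  -0.3119] 0.13498947479847595
top crown 110 [ 0.531  -0.1284  0.1715] 162.44149149111777 [ 0.5317 -0.1286] 0.04309279428254105
top grip 415 [ 0.4361 -0.293   0.2152] 158.52222479007253 [ 0.4433 -0.2958] 0.06707479349122752
```

The lever is home (grip fit unchanged from the start) and the tag is still in the throat. Now to the tag: turn -90.6° and move above the crown.

```bash
python3 -m handwheel '[[0.004,0.011,0,0,0,-0.0494],[0.007,0.022,0,0,0,-0.0988],[0.011,0.033,0,0,0,-0.1482],[0.014,0.045,0,0,0,-0.1976],[0.018,0.056,0,0,0,-0.247],[0.021,0.067,0,0,0,-0.2964],[0.025,0.078,0,0,0,-0.3458],[0.028,0.089,0,0,0,-0.3952]]' 0.6 && python3 -m handwheel '[[0.004,0.011,-0.003,0,0,-0.0494],[0.007,0.022,-0.006,0,0,-0.0988],[0.011,0.033,-0.009,0,0,-0.1482],[0.014,0.045,-0.012,0,0,-0.1976],[0.018,0.056,-0.015,0,0,-0.247],[0.021,0.067,-0.018,0,0,-0.2964],[0.025,0.078,-0.02,0,0,-0.3458],[0.028,0.089,-0.02,0,0,-0.3952]]' && python3 -m handwheel '[[0,0,-0.01,0,0,0],[0,0,-0.02,0,0,0],[0,0,-0.03,0,0,0],[0,0,-0.04,0,0,0],[0,0,-0.05,0,0,0],[0,0,-0.06,0,0,0],[0,0,-0.06,0,0,0],[0,0,-0.06,0,0,0]]'
python3 - <<'E'
from h import *
np.set_printoptions(precision=4,suppress=True)
s=bot.read_state(); print(s["position"],s["tcp_rot"],s["joint_positions"],s["opening"])
R=np.array(s["tcp_rot"]);p=np.array(s["position"])
im,d=cams.capture("side"); cv2.imwrite("pics/side5.png",cv2.resize(im[220:370,270:470],(800,600),interpolation=2))
for k in (-.037,.037): print(w2px("side",p+R@[0,k,.025]))
E
```

```text
time_s: 13.4
position: [0.5023, -0.217, 0.3177]
tcp_rot: [[-0.461, 0.887, -0.001], [0.887, 0.461, 0.001], [0.002, -0.001, -1.0]]
force: [-0.4, -0.9, -0.1]
opening: 0.686
grasp_force: 0.0
time_s: 14.07
position: [0.53, -0.1279, 0.2972]
tcp_rot: [[0.306, 0.952, -0.003], [0.952, -0.306, 0.001], [0.0, -0.003, -1.0]]
force: [0.5, -1.0, 0.8]
opening: 0.802
grasp_force: 0.0
time_s: 14.73
position: [0.5301, -0.1289, 0.2376]
tcp_rot: [[0.302, 0.953, -0.002], [0.953, -0.302, 0.001], [0.0, -0.002, -1.0]]
force: [0.3, -0.5, 0.5]
opening: 0.8
grasp_force: 0.0
[ 0.5301 -0.1289  0.2376] [[ 0.3016  0.9534 -0.0018]
 [ 0.9534 -0.3016  0.0008]
 [ 0.0002 -0.002  -1.    ]] [-25.4063  24.8736  94.1097  -0.0029  61.1307  -7.8493] 0.8003942676221354
[330.8997 279.775 ]
[368.5153 269.1073]
```

View pics/side5.png

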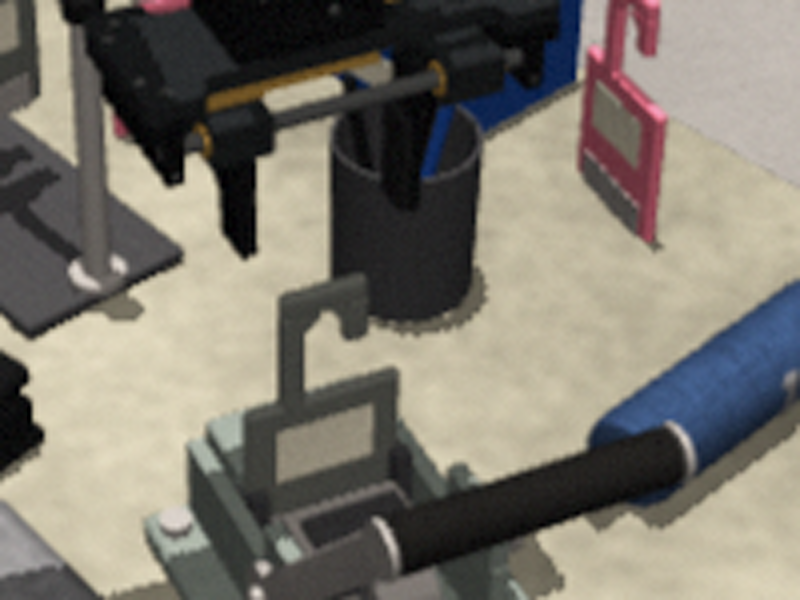

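The fingers straddle the crown at about (240,255) and (400,205), with the crown at (325,290). I'll descend and grip.

```bash
python3 -m handwheel '[[0.001,0,-0.01,0,0,0],[0.001,0,-0.022,0,0,0],[0.001,0,-0.034,0,0,0],[0.001,0,-0.046,0,0,0],[0.001,0,-0.055,0,0,0],[0.001,0,-0.061,0,0,0],[0.001,0,-0.0645,0,0,0],[0.001,0,-0.0645,0,0,0]]' && python3 -m handwheel '[[0,0,0,0,0,0],[0,0,0,0,0,0],[0,0,0,0,0,0],[0,0,0,0,0,0],[0,0,0,0,0,0],[0,0,0,0,0,0],[0,0,0,0,0,0],[0,0,0,0,0,0]]' -1 && python3 -m handwheel '[[0,0,0,0,0,0],[0,0,0,0,0,0],[0,0,0,0,0,0],[0,0,0,0,0,0],[0,0,0,0,0,0],[0,0,0,0,0,0],[0,0,0,0,0,0],[0,0,0,0,0,0]]'
```

```text
time_s: 15.45
position: [0.5313, -0.1287, 0.1734]
tcp_rot: [[0.301, 0.954, -0.001], [0.954, -0.301, 0.0], [0.0, -0.001, -1.0]]
force: [0.0, -0.1, -0.4]
opening: 0.802
grasp_force: 0.0
time_s: 16.12
position: [0.5319, -0.129, 0.1744]
tcp_rot: [[0.301, 0.953, 0.001], [0.953, -0.301, -0.0], [-0.0, 0.001, -1.0]]
force: [0.0, -0.0, 2.3]
opening: 0.502
grasp_force: 30.0
time_s: 16.78
position: [0.5319, -0.1289, 0.1744]
tcp_rot: [[0.301, 0.953, 0.001], [0.953, -0.301, -0.0], [-0.0, 0.001, -1.0]]
force: [1.1, -0.5, 4.9]
opening: 0.5
grasp_force: 30.0
```

Gripped at 43.5 mm opening with 30 N. I'll lift smoothly.

```bash
python3 -m handwheel '[[0,0,0.002,0,0,0],[0,0,0.006,0,0,0],[0,0,0.013,0,0,0],[0,0,0.022,0,0,0],[0,0,0.032,0,0,0],[0,0,0.042,0,0,0],[0,0,0.052,0,0,0],[0,0,0.062,0,0,0]]' && python3 -m handwheel '[[0,0,0.011,0,0,0],[0,0,0.023,0,0,0],[0,0,0.036,0,0,0],[0,0,0.049,0,0,0],[0,0,0.061,0,0,0],[0,0,0.072,0,0,0],[0,0,0.08,0,0,0],[0,0,0.085,0,0,0]]' && python3 -m handwheel '[[-0.001,0.003,0.002,0,0,0.004],[-0.003,0.01,0.003,0,0,0.012],[-0.007,0.02,0.003,0,0,0.022],[-0.011,0.034,0.003,0,0,0.032],[-0.016,0.05,0.003,0,0,0.042],[-0.02,0.066,0.003,0,0,0.052],[-0.025,0.084,0.003,0,0,0.062],[-0.03,0.102,0.003,0,0,0.072]]'
```

```text
time_s: 17.45
position: [0.5315, -0.1287, 0.2374]
tcp_rot: [[0.301, 0.954, 0.0], [0.954, -0.301, -0.0], [-0.0, 0.0, -1.0]]
force: [-0.4, 1.0, -1.6]
opening: 0.502
grasp_force: 30.0
time_s: 18.12
position: [0.5318, -0.1289, 0.3227]
tcp_rot: [[0.301, 0.953, 0.002], [0.953, -0.301, -0.001], [-0.0, 0.002, -1.0]]
force: [1.6, -0.8, -0.8]
opening: 0.5
grasp_force: 30.0
time_s: 18.78
position: [0.5001, -0.0246, 0.3234]
tcp_rot: [[0.159, 0.987, -0.002], [0.987, -0.159, 0.001], [0.001, -0.002, -1.0]]
force: [-0.7, -0.6, -2.0]
opening: 0.501
grasp_force: 30.0
```

```bash
python3 -m handwheel '[[-0.001,0.019,0,0,0,0.008],[-0.003,0.039,0,0,0,0.016],[-0.005,0.059,0,0,0,0.024],[-0.007,0.08,0,0,0,0.032],[-0.009,0.101,0,0,0,0.04],[-0.011,0.122,0,0,0,0.048],[-0.0115,0.143,0,0,0,0.056],[-0.0115,0.164,0,0,0,0.062]]' && python3 -m handwheel '[[0,0.021,0,0,0,0],[0,0.042,0,0,0,0],[0,0.062,0,0,0,0],[0,0.081,0,0,0,0],[0,0.098,0,0,0,0],[0,0.113,0,0,0,0],[0,0.125,0,0,0,0],[0,0.132,0,0,0,0]]' && python3 -m handwheel '[[0,0.005,0,0,0,0],[0,0.0055,0,0,0,0],[0,0.0055,0,0,0,0],[0,0.0055,0,0,0,0],[0,0.0055,0,0,0,0],[0,0.0055,0,0,0,0],[0,0.0055,0,0,0,0],[0,0.0055,0,0,0,0]]'
python3 - <<'E'
from cloud import *
np.set_printoptions(precision=4,suppress=True)
s=bot.read_state(); print(s["position"],s["tcp_rot"],s["force"])
for n in("side","top"):
    im,d=cams.capture(n); cv2.imwrite(f"pics/{n}6.png",im); np.save(f"{n}_d6.npy",d)
im=cv2.imread("pics/side6.png"); cv2.imwrite("pics/side6c.png",cv2.resize(im[80:305,130:430],(800,600),interpolation=2))
E
```

```text
time_s: 19.45
position: [0.4881, 0.1393, 0.3235]
tcp_rot: [[0.035, 0.999, -0.002], [0.999, -0.035, 0.0], [0.0, -0.002, -1.0]]
force: [0.2, -0.8, -1.1]
opening: 0.497
grasp_force: 30.0
time_s: 20.12
position: [0.4886, 0.2711, 0.3235]
tcp_rot: [[0.036, 0.999, -0.002], [0.999, -0.036, 0.0], [0.0, -0.002, -1.0]]
force: [0.4, 0.7, -0.5]
opening: 0.501
grasp_force: 30.0
time_s: 20.78
position: [0.4901, 0.2744, 0.3241]
tcp_rot: [[0.039, 0.999, 0.0], [0.999, -0.039, -0.0], [-0.0, 0.0, -1.0]]
force: [0.8, -0.6, -0.7]
opening: 0.503
grasp_force: 30.0
[0.4901 0.2744 0.3241] [[ 0.0388  0.9992  0.    ]
 [ 0.9992 -0.0388 -0.    ]
 [-0.      0.     -1.    ]] [ 0.7872 -0.6331 -0.7145]
```

View pics/side6c.png

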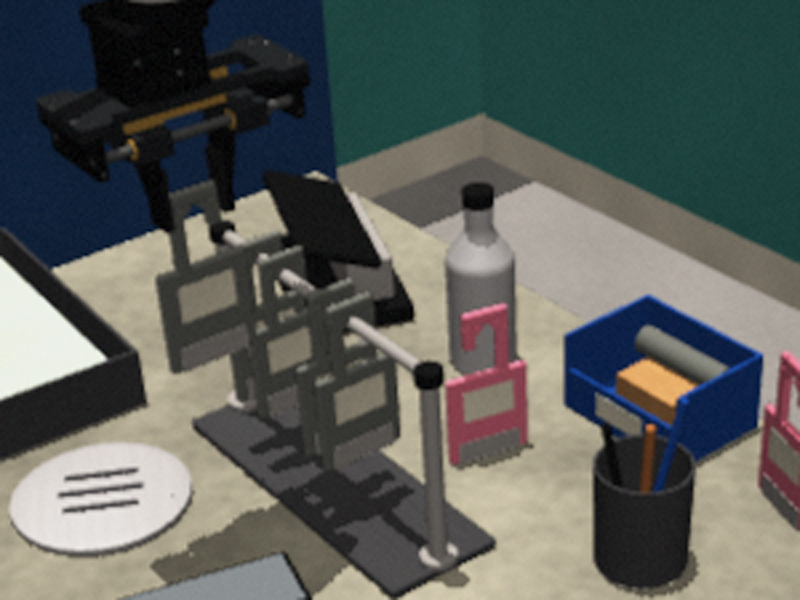

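The tag hangs upright in the gripper at about (205,270), robot side of the rail, and the neighbours are undisturbed. I'll check its tilt numerically.

```bash
python3 - <<'E'
from cloud import *
np.set_printoptions(precision=4,suppress=True)
W=cloud("side",np.load("side_d6.npy"))[140:230,180:240].reshape(-1,3)
W=W[(abs(W[:,0]-.49)<.05)&(abs(W[:,1]-.27)<.03)&(W[:,2]>.15)&(W[:,2]<.29)]
W=W[abs(W[:,1]-np.median(W[:,1]))<.012]
A=np.c_[W[:,0]-.49,W[:,2]-.2,np.ones(len(W))]; c=np.linalg.lstsq(A,W[:,1],rcond=None)[0]; print(len(W),"y = a dx + b dz + c",c)
B=W[W[:,2]<.255]; print("body x",np.percentile(B[:,0],[1,50,99]),"z",np.percentile(W[:,2],[.5,1,50]))
for z in (.18,.2,.22,.24):
    b=B[abs(B[:,2]-z)<.006]; print(z,np.percentile(b[:,0],[2,98]),b[:,0].mean())
C=cloud("top",np.load("top_d6.npy"))
for nm,u in (("fl",166),("l",183),("r",225),("fr",241)):
    X=C[222:270,u-10:u+9].reshape(-1,3); X=X[(X[:,2]>.204)&(X[:,2]<.225)]; print(nm,len(X),X.mean(0) if len(X) else "")
E
```

```text
1381 y = a dx + b dz + c [-0.0476  0.0109  0.2723]
body x [0.45   0.4873 0.5285] z [0.1696 0.1704 0.2205]
0.18 [0.4505 0.5279] 0.4875932345262305
0.2 [0.4514 0.5285] 0.4892515433276761
0.22 [0.4505 0.5276] 0.4892438886838281
0.24 [0.4509 0.528 ] 0.48788319430884636
fl 9 [0.5821 0.3457 0.2101]
l 20 [0.5753 0.3144 0.2144]
r 107 [0.5843 0.2367 0.2131]
fr 103 [0.5834 0.2088 0.2135]
```

```bash
python3 -m handwheel '[[0,0,-0.004,0,0,0],[0,0,-0.013,0,0,0],[0,0,-0.025,0,0,0],[0,0,-0.039,0,0,0],[0,0,-0.053,0,0,0],[0,0,-0.066,0,0,0],[0,0,-0.075,0,0,0],[0,0,-0.0795,0,0,0]]' && python3 -m handwheel '[[0.002,0,0,0,0,0],[0.006,0,0,0,0,0],[0.012,0,0,0,0,0],[0.018,0,0,0,0,0],[0.024,0,0,0,0,0],[0.03,0,0,0,0,0],[0.036,0,0,0,0,0],[0.04,0,0,0,0,0]]'
```

```text
time_s: 21.55
position: [0.4891, 0.2744, 0.2425]
tcp_rot: [[0.038, 0.999, -0.003], [0.999, -0.038, -0.001], [-0.001, -0.003, -1.0]]
force: [-0.6, 0.2, -1.7]
opening: 0.504
grasp_force: 30.0
time_s: 22.22
position: [0.5312, 0.2746, 0.2447]
tcp_rot: [[0.039, 0.999, 0.001], [0.999, -0.039, 0.0], [0.0, 0.001, -1.0]]
force: [-0.2, -0.2, -0.6]
opening: 0.502
grasp_force: 30.0
```

```bash
python3 -m handwheel '[[0.005,0,0,0,0,0],[0.013,0,0,0,0,0],[0.022,0,0,0,0,0],[0.031,0,0,0,0,0],[0.04,0,0,0,0,0],[0.048,0,0,0,0,0],[0.053,0,0,0,0,0],[0.056,0,0,0,0,0]]' && python3 -m handwheel '[[0,0,0,0,0,0],[0,0,0,0,0,0],[0,0,0,0,0,0],[0,0,0,0,0,0],[0,0,0,0,0,0],[0,0,0,0,0,0],[0,0,0,0,0,0],[0,0,0,0,0,0]]'
python3 - <<'E'
from h import *
im,d=cams.capture("side"); cv2.imwrite("pics/side7c.png",cv2.resize(im[120:270,170:370],(800,600),interpolation=2))
im,d=cams.capture("top"); cv2.imwrite("pics/top7.png",im)
E
```

```text
time_s: 22.88
position: [0.587, 0.2746, 0.2444]
tcp_rot: [[0.039, 0.999, 0.0], [0.999, -0.039, 0.0], [0.0, 0.0, -1.0]]
force: [-0.1, 0.4, -1.1]
opening: 0.502
grasp_force: 30.0
time_s: 23.55
position: [0.5859, 0.2747, 0.2446]
tcp_rot: [[0.038, 0.999, -0.0], [0.999, -0.038, -0.0], [-0.0, -0.0, -1.0]]
force: [-0.3, 0.3, -1.1]
opening: 0.499
grasp_force: 30.0
```

View pics/side7c.png

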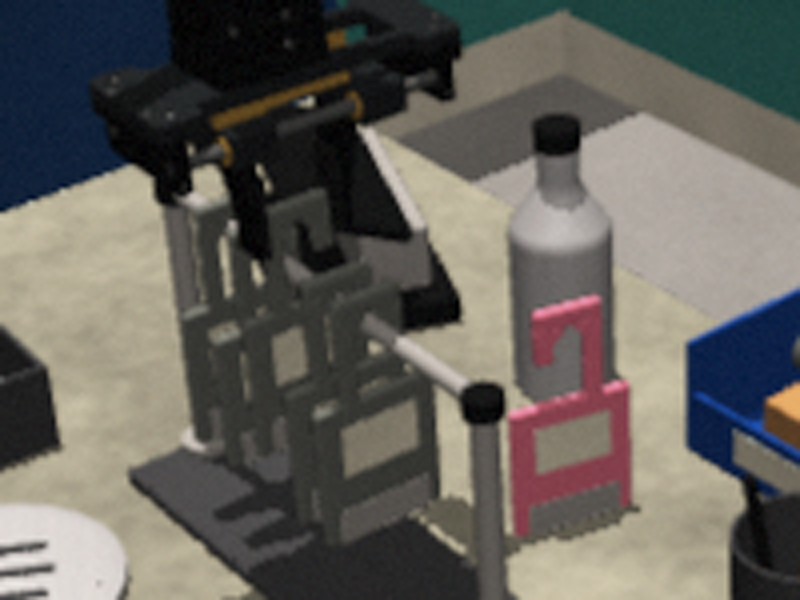

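The tag is in the gap with its crown above the bar at about (300,205), the bar in its mouth, and no contact. I'll lower it onto the bar.

```bash
python3 -m handwheel '[[0,0,-0.003,0,0,0],[0,0,-0.007,0,0,0],[0,0,-0.011,0,0,0],[0,0,-0.015,0,0,0],[0,0,-0.019,0,0,0],[0,0,-0.023,0,0,0],[0,0,-0.025,0,0,0],[0,0,-0.026,0,0,0]]' && python3 -m handwheel '[[0,0,-0.0005,0,0,0],[0,0,-0.001,0,0,0],[0,0,-0.0015,0,0,0],[0,0,-0.002,0,0,0],[0,0,-0.0025,0,0,0],[0,0,-0.003,0,0,0],[0,0,-0.003,0,0,0],[0,0,-0.003,0,0,0]]'
```

```text
time_s: 24.32
position: [0.5858, 0.2746, 0.2178]
tcp_rot: [[0.038, 0.999, -0.001], [0.999, -0.038, -0.0], [-0.0, -0.001, -1.0]]
force: [-0.2, 1.0, -1.5]
opening: 0.505
grasp_force: 30.0
time_s: 24.98
position: [0.5862, 0.2747, 0.2157]
tcp_rot: [[0.038, 0.999, 0.0], [0.999, -0.038, 0.0], [0.0, 0.0, -1.0]]
force: [-0.2, -0.8, -0.7]
opening: 0.498
grasp_force: 30.0
```

```bash
python3 -m handwheel '[[0,0,-0.0005,0,0,0],[0,0,-0.001,0,0,0],[0,0,-0.0015,0,0,0],[0,0,-0.002,0,0,0],[0,0,-0.002,0,0,0],[0,0,-0.002,0,0,0],[0,0,-0.002,0,0,0],[0,0,-0.002,0,0,0]]'
```

```text
time_s: 25.65
position: [0.5867, 0.2748, 0.2147]
tcp_rot: [[0.038, 0.999, 0.002], [0.999, -0.038, 0.0], [0.0, 0.002, -1.0]]
force: [0.1, -0.4, 5.0]
opening: 0.502
grasp_force: 30.0
```

Seated, at 5 N. I'll release and rise.

```bash
python3 -m handwheel '[[0,0,0,0,0,0],[0,0,0,0,0,0],[0,0,0,0,0,0],[0,0,0,0,0,0],[0,0,0,0,0,0],[0,0,0,0,0,0],[0,0,0,0,0,0],[0,0,0,0,0,0]]' 0.6 && python3 -m handwheel '[[0,0,0.002,0,0,0],[0,0,0.006,0,0,0],[0,0,0.012,0,0,0],[0,0,0.02,0,0,0],[0,0,0.03,0,0,0],[0,0,0.042,0,0,0],[0,0,0.056,0,0,0],[0,0,0.07,0,0,0]]' && python3 -m handwheel '[[-0.01,0,0.02,0,0,0],[-0.03,-0.02,0.04,0,0,0],[-0.05,-0.05,0.06,0,0,0],[-0.07,-0.08,0.08,0,0,0],[-0.09,-0.11,0.09,0,0,0],[-0.11,-0.14,0.1,0,0,0],[-0.12,-0.16,0.1,0,0,0],[-0.12,-0.17,0.1,0,0,0]]' && python3 -m handwheel '[[0,-0.02,0,0,0,0],[0,-0.05,0,0,0,0],[0,-0.08,0,0,0,0],[0,-0.1,0,0,0,0],[0,-0.11,0,0,0,0],[0,-0.11,0,0,0,0],[0,-0.11,0,0,0,0],[0,-0.11,0,0,0,0]]'
python3 - <<'E'
from cloud import *
np.set_printoptions(precision=4,suppress=True)
im,ds=cams.capture("side"); im2,d=cams.capture("top"); C=cloud("top",d)
for nm,u in (("fl",166),("l",183),("new",203),("r",225),("fr",241)):
    X=C[222:270,u-9:u+9].reshape(-1,3); X=X[(X[:,2]>.204)&(X[:,2]<.225)]
    if len(X)<5: print(nm,len(X)); continue
    e,V=np.linalg.eigh(np.cov(X[:,:2].T)); a=V[:,1]; print(nm,len(X),X.mean(0),np.degrees(np.arctan2(a[1],a[0])))
X=cloud("side",ds)[320:380,335:450].reshape(-1,3); X=X[(X[:,2]>.195)&(X[:,2]<.23)]; print("grip",len(X),X.mean(0))
a=cv2.resize(im[140:290,190:340],(400,400),interpolation=2); b=cv2.resize(im2[185:305,130:310],(400,400),interpolation=2)
cv2.imwrite("pics/m8.png",np.hstack([a,b]))
E
```

```text
time_s: 26.32
position: [0.586, 0.2747, 0.2134]
tcp_rot: [[0.038, 0.999, -0.0], [0.999, -0.038, -0.0], [-0.0, -0.0, -1.0]]
force: [-1.5, 0.2, 0.3]
opening: 0.798
grasp_force: 0.0
time_s: 26.98
position: [0.5861, 0.2748, 0.2853]
tcp_rot: [[0.038, 0.999, 0.001], [0.999, -0.038, 0.0], [0.0, 0.001, -1.0]]
force: [0.2, -0.6, 0.2]
opening: 0.803
grasp_force: 0.0
time_s: 27.65
position: [0.4641, 0.103, 0.3857]
tcp_rot: [[0.04, 0.999, 0.002], [0.999, -0.04, -0.001], [-0.001, 0.002, -1.0]]
force: [-0.7, -0.4, -0.8]
opening: 0.801
grasp_force: 0.0
time_s: 28.32
position: [0.4662, -0.0043, 0.3836]
tcp_rot: [[0.037, 0.999, 0.0], [0.999, -0.037, 0.001], [0.001, 0.0, -1.0]]
force: [-0.1, 0.1, 0.3]
opening: 0.797
grasp_force: 0.0
fl 120 [0.5886 0.3476 0.2125] 177.93893387747016
l 118 [0.587  0.3121 0.2126] 177.65008406058425
new 115 [0.5856 0.2729 0.2126] 177.4322155352357
r 108 [0.5845 0.2367 0.2131] 177.7320971753073
fr 106 [0.5831 0.2087 0.2132] 178.3541605328892
grip 1314 [ 0.4693 -0.3107  0.2126]
```

View pics/m8.png

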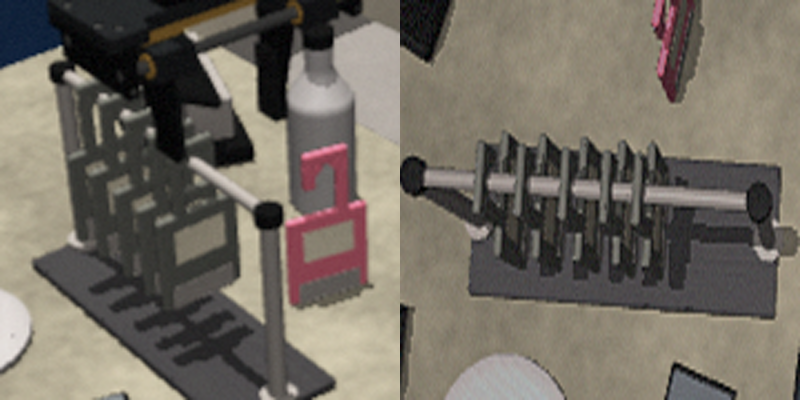

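The pictures show five tags hanging straight and evenly spaced on the bar, with the new one in the middle. The neighbours are unmoved and the lever is home.

```bash
python3 -m handwheel '[[0,0,0,0,0,0],[0,0,0,0,0,0],[0,0,0,0,0,0],[0,0,0,0,0,0],[0,0,0,0,0,0],[0,0,0,0,0,0],[0,0,0,0,0,0],[0,0,0,0,0,0]]' >/dev/null; python3 -c "
from rig import bot; print(bot.hand_in())"
```

```text
the job is handed in; nothing more can be done
None
```

The tag is crimped and hanging straight in the middle of the gap, the four neighbours are unmoved to within about 1 mm, the lever is home, and the job is handed in (no verdict was returned).

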